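Lay out the tasting cups by colour

TASK

Four guests are coming for a tasting: take the four stainless steel cups and stand each one upright in the middle of the coaster of its own colour. Keep the cups upright and set them down rather than dropping them, and leave the two black plastic measuring cups where they stand, although they carry coloured bands too.

Things in the scene. Friction and masses are not known exactly. Their poses are not given: they have to be found in the camera images.
- cup_red: open double-walled stainless steel tasting cup with a red silicone band around it and red enamel inside; straight round wall, 58 mm outside diameter (59 mm over the band, which runs from 12 to 40 mm up), 60 mm tall, wall 4 mm, inner floor 25 mm up, 0.08 to 0.17 kg, loose, standing upright; origin at the centre of its underside, z up along its axis
- cup_blue: open double-walled stainless steel tasting cup with a blue silicone band around it and blue enamel inside; straight round wall, 58 mm outside diameter (59 mm over the band, which runs from 12 to 40 mm up), 60 mm tall, wall 4 mm, inner floor 25 mm up, 0.08 to 0.17 kg, loose, standing upright; origin at the centre of its underside, z up along its axis
- cup_yellow: open double-walled stainless steel tasting cup with a yellow silicone band around it and yellow enamel inside; straight round wall, 58 mm outside diameter (59 mm over the band, which runs from 12 to 40 mm up), 60 mm tall, wall 4 mm, inner floor 25 mm up, 0.08 to 0.17 kg, loose, standing upright; origin at the centre of its underside, z up along its axis
- cup_green: open double-walled stainless steel tasting cup with a green silicone band around it and green enamel inside; straight round wall, 58 mm outside diameter (59 mm over the band, which runs from 12 to 40 mm up), 60 mm tall, wall 4 mm, inner floor 25 mm up, 0.08 to 0.17 kg, loose, standing upright; origin at the centre of its underside, z up along its axis
- measure_red: black plastic measuring cup, black inside, with a red band; same outside shape and size as the steel cups (58 mm diameter, 60 mm tall), about 0.06 kg, loose; not to be moved; origin at the centre of its underside, z up
- measure_blue: black plastic measuring cup, black inside, with a blue band; same outside shape and size as the steel cups (58 mm diameter, 60 mm tall), about 0.06 kg, loose; not to be moved; origin at the centre of its underside, z up
- coaster_red: round flat coaster with a red top and a narrow cork edge, 90 mm in diameter, 5 mm thick (coloured top 82 mm across), fixed to the shelf; origin at the centre of its underside, z up
- coaster_blue: round flat coaster with a blue top and a narrow cork edge, 90 mm in diameter, 5 mm thick (coloured top 82 mm across), fixed to the shelf; origin at the centre of its underside, z up
- coaster_yellow: round flat coaster with a yellow top and a narrow cork edge, 90 mm in diameter, 5 mm thick (coloured top 82 mm across), fixed to the shelf; origin at the centre of its underside, z up
- coaster_green: round flat coaster with a green top and a narrow cork edge, 90 mm in diameter, 5 mm thick (coloured top 82 mm across), fixed to the shelf; origin at the centre of its underside, z up

How it is judged (in metres and radians):
At the end, for the whole second after the job is handed in: Each steel cup stands upright (within 0.1 rad) on the coaster of its own colour, its centre within 15 mm of the coaster's centre, released and at rest; both black measuring cups stand upright within 15 mm of where they were (horizontal distance between cup_red and coaster_red below 0.015 m and angle between each of cup_red, cup_blue, cup_yellow, cup_green, measure_red, measure_blue's own z axis and vertical below 0.1 rad and z of cup_red in the frame of coaster_red between 0.002 and 0.009 m and linear speed of each of cup_red, cup_blue, cup_yellow, cup_green below 0.02 m/s and angular speed of each of cup_red, cup_blue, cup_yellow, cup_green below 0.2 rad/s and contact force between each of cup_red, cup_blue, cup_yellow, cup_green and the fingers below 0.05 N and horizontal distance between cup_blue and coaster_blue below 0.015 m and z of cup_blue in the frame of coaster_blue between 0.002 and 0.009 m and horizontal distance between cup_yellow and coaster_yellow below 0.015 m and z of cup_yellow in the frame of coaster_yellow between 0.002 and 0.009 m and horizontal distance between cup_green and coaster_green below 0.015 m and z of cup_green in the frame of coaster_green between 0.002 and 0.009 m and distance of each of measure_red, measure_blue from where it was at the start of the episode below 0.015 m); the robot touches nothing.
It fails at once if a black measuring cup is shifted by more than 15 mm or tipped (distance of any of measure_red, measure_blue from where it was at the start of the episode above 0.015 m or angle between any of measure_red, measure_blue's own z axis and vertical above 0.35 rad).
It fails at once if a steel cup is tipped by more than 40 degrees (angle between any of cup_red, cup_blue, cup_yellow, cup_green's own z axis and vertical above 0.7 rad).
It fails at once if a steel cup is dropped: out of the fingers with its underside more than 30 mm above the shelf ((height (world z) of cup_red above 0.03 m and contact force between cup_red and the fingers below 0.02 N) or (height (world z) of cup_blue above 0.03 m and contact force between cup_blue and the fingers below 0.02 N) or (height (world z) of cup_yellow above 0.03 m and contact force between cup_yellow and the fingers below 0.02 N) or (height (world z) of cup_green above 0.03 m and contact force between cup_green and the fingers below 0.02 N)).
It also fails if it takes over 120 s, if anything falls off the work surface, if the arm or the gripper's body presses on something with over 40 N, if the wrist force passes 120 N, or if a joint passes its speed limit or range.

ROBOT

A 6-joint arm with a two-finger parallel gripper is mounted at the origin on the work surface. World frame = base frame: x ahead of the robot, y to its left, z up, the work surface at z = 0. Lengths are in mm, angles in rad, forces in N, time in s.
With the tool pointing down it reaches from about 275 to 825 mm from the base axis. Payload 5.2 kg.
Tool frame: the origin (TCP) lies at the very end of the fingers, on their centre line; the grasp point (between the pads) lies 19 mm behind it; z points along the fingers, y is the line along which they close (so a half turn about z gives the same grasp; the last joint's range is limited). The gripper opens to 93 mm and grips with 3 to 60 N. Pads are 15 mm wide; open, the fingers measure 128 mm over their backs; the gripper's body (75 mm by 188 mm) begins 65 mm behind the grasp point.
Start: joints at [1.089, 0.259, 1.535, -0, 1.348, -0.203], TCP at [151.339, 528.773, 195.053] pointing down, gripper open.
Joint ranges: [-3.14, 3.14], [-0.91, 2.08], [0.19, 2.58], [-1.22, 4.36], [0.22, 2.71], [-3.12, 3.12]. Speed limits (rad/s): [2.57, 2.57, 3.14, 3.14, 3.14, 3.14].

INTERFACE

Orientations are given as [roll, pitch, yaw] about the fixed x, y, z axes, in that order (R = Rz(yaw) Ry(pitch) Rx(roll)).
In Python, from bench import robot gives the robot as it stands. The module is installed in compiled form; this text tells all that it offers. Calls block until the motion is done:
- robot.move_ptp(position, orientation): joint-space move of the TCP to a pose.
- robot.move_linear(position, ori=None, speed=150, f_stop=None): straight line of the TCP; ori=None keeps the orientation; speed is the mean speed in mm/s. With f_stop (N) it stops when the force on the tool has changed by that much, and returns True; else False.
- robot.move_j(angles): joint-space move.
- robot.move_gripper(opening): opening from 0.0 (shut) to 1.0 (fully open); the grip force is fixed at half the most; returns when the fingers have stopped.
- robot.sleep(seconds).
- robot.inverse_kinematics(position, orientation): joint angles nearest the present ones, or None.
- robot.get_image(name): name is "scene" or "top" or "wrist"; returns a dict with "img" (480x640x3 uint8, blue, green, red), "fovy" (degrees; the focal length in pixels is half the picture's height over the tangent of half this angle, whatever the lens; pixels are square), "cx", "cy" (the principal point, pixels), "k1" (the pictures are not rectified: a ray, as slopes to the right and down, at radius r is drawn at 1 + k1 r^2 times it, then the intrinsics apply), "eye" and "orientation" of the camera in the world. Camera axes: x right, y down, z forward; pixel columns grow to the right and rows downward; lengths in mm; the calibration is good to about 2 mm. A picture is of the moment at which its call begins. There is no depth.
A pose or a line that the arm cannot do raises robot.MotionError and nothing moves.
- robot.hand_in(): hands the job in; it is judged then, once.
Readings, each from a call of its own:
- robot.current_t(): time.
- robot.current_qpos(): joint angles.
- robot.current_joint_vel(): joint speeds.
- robot.current_joint_efforts(): joint torques, N m.
- robot.current_tcp_pos(): TCP position.
- robot.current_eef_rot(): TCP orientation.
- robot.current_contact_force(): force on the tool from outside, world axes, zero at the start.
- robot.current_ft_torque(): the same for the moment, N m.
- robot.current_gripper_width(): opening from 0.0 (shut) to 1.0 (fully open).
- robot.current_finger_force(): force on a finger pad.
Only numpy, scipy, OpenCV 4.12 (cv2) and the standard library are available. Lean on these libraries where they do the work, as an engineer would, in place of code of your own. Each camera call takes 0.05 s, during which the arm holds its last target. There are 200 camera calls.

## Working session

There is one attempt and no reset: what is moved stays moved. The work goes in short steps, each a Python script; the robot and the scene stay as the last script left them, time stands still between calls to the robot, and variables do not carry over. Pictures are saved under pics/ and viewed, at most 14 in all, crops included, and the job is handed in when it is done.

```bash
mkdir -p pics; python3 - <<'E'
from bench import robot
import cv2
for n in("top","scene","wrist"):
    d=robot.get_image(n); cv2.imwrite(f"pics/{n}0.png",d.pop("img")); print(n,d)
print(robot.current_tcp_pos(),robot.current_eef_rot())
E
```

```text
top {'fovy': 48.16339480390899, 'cx': 310.56588822797625, 'cy': 240.24331047245622, 'k1': -0.0834564682490758, 'eye': array([ 293.34208824,   13.37180449, 1250.20354993]), 'orientation': array([-2.93747639,  0.00572883, -1.69537313])}
scene {'fovy': 44.392122221510185, 'cx': 325.52459886659386, 'cy': 238.5216033267181, 'k1': -0.0851240600823182, 'eye': array([1220.13419172, -573.34197501, 1255.02833719]), 'orientation': array([-2.50953437,  0.01610883,  0.86245538])}
wrist {'fovy': 62.19922424692695, 'cx': 320.84815186100127, 'cy': 238.05265263688844, 'k1': -0.08161741455765459, 'eye': array([ 81.46465233, 549.15225549, 384.35463659]), 'orientation': array([2.87734970e+00, 2.23106438e-03, 1.29214069e+00])}
[151.13969199 528.37205286 194.44561573] [-3.14026316e+00 -2.50279324e-04  2.86276649e+00]
```

View pics/top0.png

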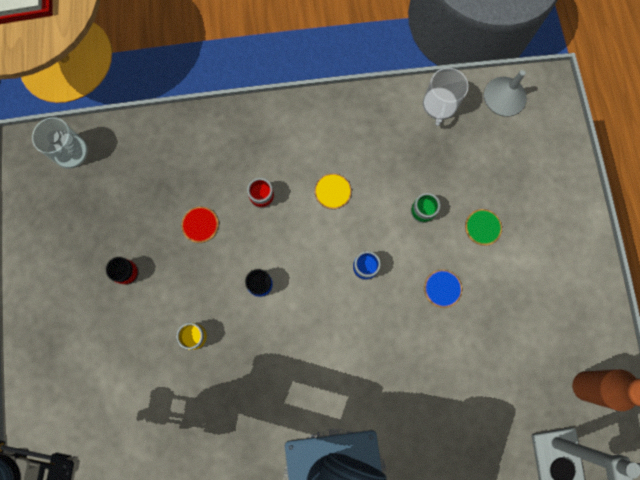

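View pics/scene0.png

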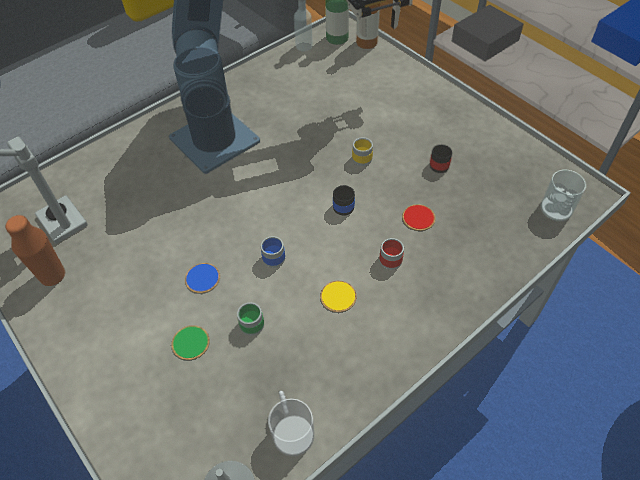

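The top view shows these objects, with pixel positions:
- **Steel cups:** red (261,192), blue (367,264), yellow (190,336), green (426,207).
- **Black measures:** red band (122,270), blue band (259,282).
- **Coasters:** red (200,225), yellow (333,191), green (483,227), blue (444,289).

The scene view agrees. Next I'll locate them in code, using colour blobs. The enamel opening sits at z=60 and the coaster tops at z=5.

```bash
cat >h.py <<'E'
from bench import robot
import cv2, numpy as np
from scipy.spatial.transform import Rotation as R
HUE={'red':0,'yellow':27,'green':65,'blue':112}
def K(d):
    f=240/np.tan(np.radians(d['fovy']/2)); return np.array([[f,0,d['cx']],[0,f,d['cy']],[0,0,1.]]),np.array([d['k1'],0,0,0,0.])
def world(d,px,z):
    k,c=K(d); s=cv2.undistortPoints(np.array(px,float).reshape(-1,1,2),k,c).reshape(-1,2)
    r=R.from_euler('xyz',d['orientation']).apply(np.c_[s,np.ones(len(s))]); e=np.array(d['eye'])
    return (e+r*((z-e[2])/r[:,2])[:,None])[:,:2]
def pixel(d,p):
    k,c=K(d); r=R.from_euler('xyz',d['orientation']).inv().as_matrix()
    return cv2.projectPoints(np.array(p,float).reshape(-1,1,3),cv2.Rodrigues(r)[0],-r@d['eye'],k,c)[0].reshape(-1,2)
def blobs(d,col,z,amin=40):
    """world circles (x,y,radius,px,py) of all blobs of a colour, contour taken to lie at height z"""
    h=cv2.cvtColor(d['img'],cv2.COLOR_BGR2HSV).astype(int)
    dh=np.abs((h[...,0]-HUE[col]+90)%180-90)
    m=((dh<10)&(h[...,1]>120)&(h[...,2]>40)).astype(np.uint8)
    out=[]
    for c in cv2.findContours(m,cv2.RETR_EXTERNAL,cv2.CHAIN_APPROX_NONE)[0]:
        if cv2.contourArea(c)<amin: continue
        c=cv2.convexHull(c); w=world(d,c,z).astype(np.float32)
        (x,y),r=cv2.minEnclosingCircle(w); out.append([round(float(v),1) for v in (x,y,r,*c.reshape(-1,2).mean(0))])
    return out
E
python3 - <<'E'
from h import *
d=robot.get_image('top')
for c in HUE:
    for z in(5,60): print(c,z,[b for b in blobs(d,c,z) if b[4]>120 and b[4]<350])
E
```

```text
red 5 [[528.9, 435.1, 30.5, 129.8, 273.7], [622.8, 248.2, 41.5, 197.9, 225.2], [671.8, 92.5, 29.0, 262.4, 201.2], [690.0, 95.5, 24.9, 259.0, 189.5]]
red 60 [[518.5, 416.5, 29.2, 129.8, 273.7], [608.3, 237.8, 39.7, 197.9, 225.2], [655.1, 89.0, 27.7, 262.4, 201.2], [672.5, 91.9, 23.8, 259.0, 189.5]]
yellow 5 [[363.0, 293.2, 25.2, 190.0, 335.1], [358.9, 279.2, 28.9, 200.8, 338.8], [664.8, -79.7, 44.2, 333.1, 191.7]]
yellow 60 [[360.0, 280.8, 24.0, 190.0, 335.1], [356.0, 267.4, 27.6, 200.8, 338.8], [648.4, -75.6, 42.2, 333.1, 191.7]]
green 5 [[531.4, -426.6, 39.6, 483.8, 227.5], [584.1, -284.1, 26.2, 420.2, 216.4], [600.9, -300.5, 24.2, 427.1, 204.9]]
green 60 [[520.9, -407.2, 37.8, 483.8, 227.5], [571.3, -271.0, 25.0, 420.2, 216.4], [587.3, -286.6, 23.1, 427.1, 204.9]]
blue 5 [[398.0, -304.2, 40.4, 442.5, 287.5], [478.3, -136.6, 24.5, 367.2, 263.4]]
blue 60 [[393.4, -290.1, 38.6, 442.5, 287.5], [470.1, -129.9, 23.4, 367.2, 263.4]]
```

```bash
cat >>h.py <<'E'
CUP={'red':(672.5,91.9),'yellow':(360,280.8),'green':(587.3,-286.6),'blue':(470.1,-129.9)}
COA={'red':(622.8,248.2),'yellow':(664.8,-79.7),'green':(531.4,-426.6),'blue':(398,-304.2)}
def ori(p): return [np.pi,0,np.arctan2(p[1],p[0])+np.pi/2]
def near(b,p,r): return [x[:3] for x in b if np.hypot(x[0]-p[0],x[1]-p[1])<20 and abs(x[2]-r)<5]
E
python3 - <<'E'
from h import *
for i,c in enumerate(HUE):
    for T,z,r in((CUP,60,25),(COA,5,41)):
        p=T[c]; robot.move_ptp([*p,200],ori(p)); robot.sleep(.2)
        d=robot.get_image('wrist'); print(c,z,p,near(blobs(d,c,z,300),p,r),robot.current_tcp_pos()[:2]-p)
        if c=='blue': cv2.imwrite(f'pics/w{z}.png',d['img'])
print(robot.current_t())
E
```

```text
red 60 (672.5, 91.9) [[671.0, 92.5, 24.1]] [-0.17313661  0.73104662]
red 5 (622.8, 248.2) [[620.4, 247.6, 41.4]] [ 0.82028352 -1.85292552]
yellow 60 (360, 280.8) [[357.0, 281.8, 24.4]] [ 1.00756105 -0.11403494]
yellow 5 (664.8, -79.7) [[663.2, -79.6, 42.6]] [-0.03503305  1.04260942]
green 60 (587.3, -286.6) [[587.0, -287.2, 23.8]] [0.79776735 1.58879445]
green 5 (531.4, -426.6) [[529.8, -426.9, 40.4]] [0.92884786 1.47849126]
blue 60 (470.1, -129.9) [[468.6, -130.0, 24.2]] [ 0.29779795 -0.98758713]
blue 5 (398, -304.2) [[396.4, -304.4, 40.6]] [0.72387116 1.26362541]
11.5417
```

View pics/w60.png

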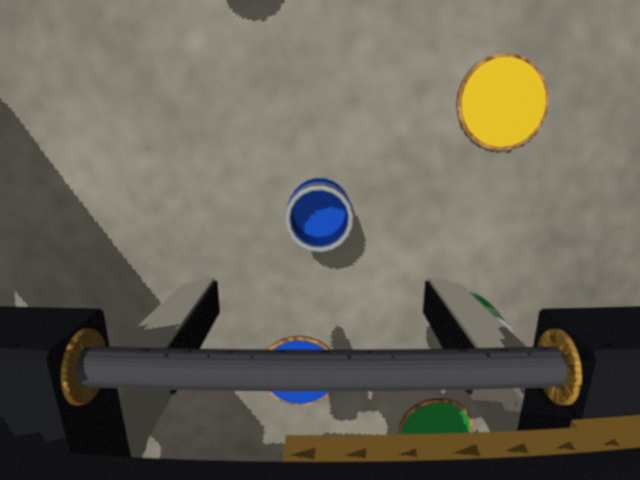

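The image shows the blue cup at (319,215), midway between the open fingertips at (215,285) and (425,285). Wrist and top measurements agree within about 3 mm. I'll pick the blue cup first and check it.

```bash
cat >>h.py <<'E'
CUP={'red':(671.7,92.2),'yellow':(358.5,281.3),'green':(587.1,-286.9),'blue':(469.3,-130)}
COA={'red':(621.6,247.9),'yellow':(664,-79.6),'green':(530.6,-426.7),'blue':(397.2,-304.3)}
def job(c):
    p,q=CUP[c],COA[c]
    robot.move_gripper(1.0)
    robot.move_ptp([*p,130],ori(p))
    if robot.move_linear([*p,13],speed=90,f_stop=12): print('contact on descent',robot.current_tcp_pos()); robot.move_linear([*p,130]); return False
    robot.move_gripper(0.0); w=robot.current_gripper_width(); z0=robot.current_tcp_pos()[2]
    print(c,'width',w*93,'force',robot.current_finger_force(),'z',z0)
    if w*93<50: return False
    robot.move_linear([*p,115],speed=90)
    robot.move_linear([*q,115],ori(q),speed=150)
    robot.move_linear([*q,30],speed=80); robot.sleep(.2)
    print('at',robot.current_tcp_pos()-[*q,0],'w',robot.current_gripper_width()*93)
    s=robot.move_linear([*q,14],speed=20,f_stop=5)
    print('touch',s,robot.current_tcp_pos()[2],robot.current_contact_force())
    robot.move_gripper(1.0); robot.sleep(.2)
    robot.move_linear([*q,140],speed=100)
    return True
def check():
    d=robot.get_image('top')
    for c in HUE: print(c,near(blobs(d,c,65),COA[c],25))
    return d
E
python3 - <<'E'
from h import *
print(job('blue')); robot.sleep(.2)
d=robot.get_image('wrist'); print(near(blobs(d,'blue',65,300),COA['blue'],25),robot.current_t())
cv2.imwrite('pics/b1.png',d['img'])
E
```

```text
blue width 56.46628329724042 force 29.924064595252275 z 13.031456293756023
at [ 0.23441496 -0.28602805 30.45333868] w 56.413854576864864
touch True 17.906907511714802 [-0.06191242 -0.08747655  3.03821504]
True
[[396.7, -303.9, 24.4]] 22.0
```

View pics/b1.png

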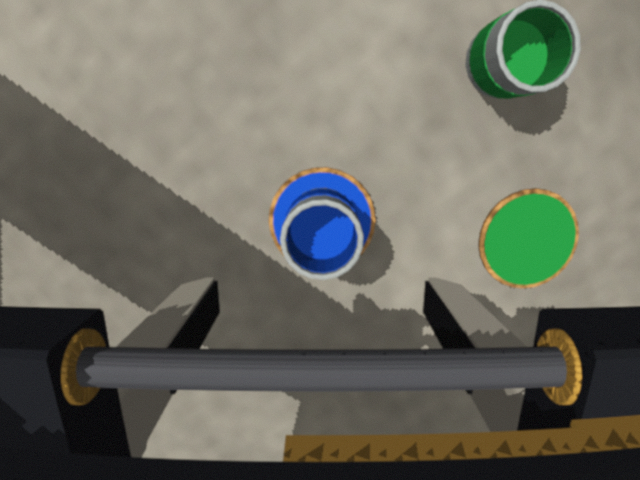

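The blue cup stands upright at (321,237) on its coaster, within about 1 mm of the centre. The other three follow.

```bash
python3 - <<'E'
from h import *
for c in('green','yellow','red'):
    if not job(c): print('STOP'); break
    robot.sleep(.2); d=robot.get_image('wrist'); print(near(blobs(d,c,65,300),COA[c],25),robot.current_t())
robot.move_ptp([151,528,195],[np.pi,0,2.863]); robot.sleep(.3)
d=check(); cv2.imwrite('pics/t1.png',d['img']); print(robot.current_t())
E
```

```text
green width 58.160423721869336 force 30.00014355406165 z 13.054824959326492
at [ 0.24750365 -0.27140258 30.62209697] w 58.18808769788564
touch True 17.840302906509272 [-0.17978949 -0.39245643  4.30097706]
[[529.9, -426.6, 24.0]] 32.1417
yellow width 57.244050159946525 force 30.00019000377506 z 13.045573914474605
at [ 0.35929312 -0.11119039 30.64229253] w 57.33857279307649
touch True 17.8645878751788 [ 0.19267987 -0.35169275  3.67069577]
[[663.7, -78.2, 24.4]] 46.2417
red width 58.02291763991588 force 30.000231005251408 z 13.054537363619993
at [ 0.36368892  0.11122725 30.62477396] w 58.016531149012856
touch True 17.761554536782686 [0.42272651 0.5645599  3.81851478]
[[621.0, 248.3, 24.3]] 56.4167
red [[623.4, 247.3, 23.5]]
yellow [[664.8, -78.7, 23.8]]
green [[531.0, -426.6, 22.9]]
blue [[398.0, -303.7, 23.6]]
58.75
```

View pics/t1.png

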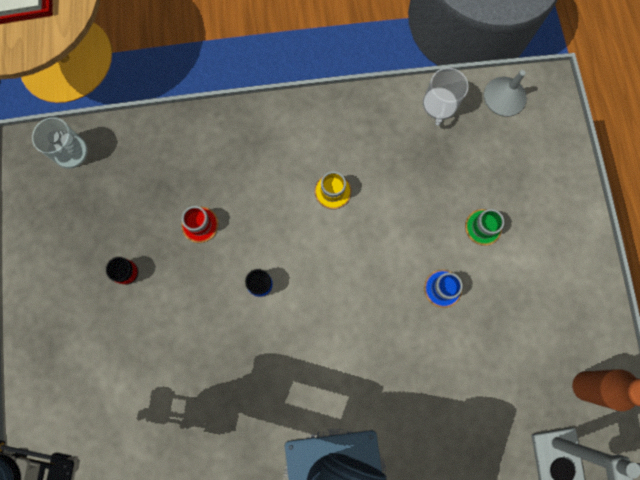

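All four cups stand on their own coasters: red (196,220), yellow (334,185), green (490,222), blue (449,286). The measures are unmoved at (122,270) and (259,282).

```bash
python3 -c "
from bench import robot
print(robot.hand_in())"
```

```text
the job is handed in; nothing more can be done
None
```

All four steel cups stand upright on their own coasters, measured within about 2 mm of centre; the black measuring cups were not touched, and I handed the job in at about 59 s (no verdict was returned).

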